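Nest the mixing pots and hold the chest lid open

TASK

The three steel mixing pots are to be packed away: set the middle one inside the widest and the narrowest inside the middle one, each lowered (not dropped) until it stands upright on the floor of the next, the stack standing on the bench. Then take the plywood chest's lid by its handle bar, raise it to 50 degrees and hold it there, still, so that the painter opposite can put the stack in: finish while holding the handle, the lid would fall shut if let go. Leave everything else on the bench where it is.

Things in the scene. Friction and masses are not known exactly. Their poses are not given: they have to be found in the camera images.
- large_pot_center (a point): steel pot, open at the top, plain round almost straight wall 3 mm thick, floor 5 mm thick: the widest and lowest of three, outside diameter 96 mm, height 40 mm, 160 g. Empty, upright, loose. This point is on its axis half-way up (20 mm above its underside); z is up along the axis. The other two end up inside it.
- medium_pot_center (a point): steel pot, open at the top, plain round almost straight wall 3 mm thick, floor 5 mm thick: the middle one of three, outside diameter 66 mm, height 70 mm, 120 g. Empty, upright, loose. This point is on its axis half-way up (35 mm above its underside); z is up along the axis. Seated in the large pot it stands 35 mm proud of that rim, and this point is then 20 mm above the large pot's point.
- small_pot_center (a point): steel pot, open at the top, plain round almost straight wall 3 mm thick, floor 5 mm thick: the narrowest and tallest of three, outside diameter 44 mm, height 100 mm, 80 g. Empty, upright, loose. This point is on its axis half-way up (50 mm above its underside); z is up along the axis. Seated in the middle pot it stands 35 mm proud of that rim, and this point is then 20 mm above the middle pot's point.
- chest: plywood storage chest fixed to the bench, 200 mm deep (its x) by 240 mm wide (its y), 125 mm high, closed by a plywood lid. Origin at the centre of its underside, z up. Its x axis points from the hinge side (robot's side) to the opening side (away from the robot).
- lid (a joint): angle of the chest's lid: 0 shut (as it starts), grows as the lid opens, stop at 1.3 rad; 50 degrees is 0.873 rad. The lid (plywood, 204 x 244 x 9 mm, 0.35 kg with handle) is hinged along the top edge on the robot's side; its far edge rises. The hinge is nearly frictionless, no spring: let go at any angle, the lid falls shut.
- lid_hinge (a point): middle of the lid's hinge line, at the height of the lid's underside; its x axis runs in the lid from the hinge towards the handle and its y axis along the hinge line; they turn with the lid, z being the outward normal of the lid.
- lid_grip (a point): middle of the lid's handle bar: a round steel bar 10 mm thick, 120 mm long, parallel to the hinge line, its middle 165 mm from the hinge along the lid and 35 mm above the lid's top face (44 mm above the hinge line's plane), on a post at each end. Same axes as lid_hinge. Fingers from above fit on both sides of the bar; the round bar can turn between the finger pads.
- paint_jar: bystander: amber glass jar, 36 mm across, 45 mm high; origin under its centre.
- chess_knight: bystander: white horse-head chess piece, 38 mm across its base, about 75 mm high; origin under its centre.
- chess_pawn: bystander: white pawn, 34 mm across, 55 mm high; origin under its centre.
- brush: bystander: brush with dark wooden handle, lying along its x; origin under its middle.
- solvent_bottle: bystander: white bottle with black cap, 54 mm across, 140 mm high; origin under its centre.
- sanding_block: bystander: cork block 70 x 45 x 28 mm; origin under its centre.
Things that resemble listed ones, but are neither listed nor needed, are in the scene too. What is shaped like the part that bears large_pot_center but black or red is not meant.

How it is judged:
On the way:
1. the three pots stand nested in size order on the bench, upright, seated and let go, the lid still shut (horizontal distance between small_pot_center and medium_pot_center below 0.012 m and z of small_pot_center in the frame of medium_pot_center between 0.014 and 0.026 m and horizontal distance between medium_pot_center and large_pot_center below 0.018 m and z of medium_pot_center in the frame of large_pot_center between 0.014 and 0.026 m and angle between each of small_pot_center, medium_pot_center, large_pot_center's own z axis and vertical below 0.1 rad and height (world z) of large_pot_center below 0.026 m and contact force between the fingers and small_pot below 0.1 N and contact force between the fingers and medium_pot below 0.1 N and contact force between the fingers and large_pot below 0.1 N and linear speed of each of small_pot, medium_pot, large_pot below 0.02 m/s and value of joint lid below 0.08 rad), for 0.2 s.
At the end, for the whole second after the job is handed in: Pots nested narrow in middle in wide (axes within 12 and 18 mm, within 0.1 rad of upright, within 6 mm of seated height), on the bench, let go and still; the fingers hold the lid by its handle (over 0.5 N) at 50 degrees, 7 either way, under 0.05 rad/s (horizontal distance between small_pot_center and medium_pot_center below 0.012 m and z of small_pot_center in the frame of medium_pot_center between 0.014 and 0.026 m and horizontal distance between medium_pot_center and large_pot_center below 0.018 m and z of medium_pot_center in the frame of large_pot_center between 0.014 and 0.026 m and angle between each of small_pot_center, medium_pot_center, large_pot_center's own z axis and vertical below 0.1 rad and height (world z) of large_pot_center below 0.026 m and contact force between the fingers and small_pot below 0.1 N and contact force between the fingers and medium_pot below 0.1 N and contact force between the fingers and large_pot below 0.1 N and linear speed of each of small_pot, medium_pot, large_pot below 0.02 m/s and value of joint lid between 0.751 and 0.995 rad and velocity of joint lid between -0.05 and 0.05 rad/s and contact force between the fingers and lid_c2 above 0.5 N); the arm keeps its last pose, push and grip.
It fails at once if a bystander was moved by more than 25 mm (distance of any of paint_jar, chess_knight, chess_pawn, brush, solvent_bottle, sanding_block from where it was at the start of the episode above 0.025 m).
It fails at once if a pot was dropped or thrown (over 0.7 m/s, out of the fingers) (linear speed of any of small_pot, medium_pot above 0.7 m/s and contact force between the fingers and small_pot below 0.01 N and contact force between the fingers and medium_pot below 0.01 N and contact force between the fingers and large_pot below 0.01 N).
It also fails if it takes over 61 s, if anything falls off the work surface, if the arm or the gripper's body presses on something with over 40 N, if the wrist force passes 120 N, or if a joint passes its speed limit or range.

ROBOT

A 6-joint arm with a two-finger parallel gripper is mounted at the origin on the work surface. World frame = base frame: x ahead of the robot, y to its left, z up, the work surface at z = 0. Lengths are in m, angles in rad, forces in N, time in s.
With the tool pointing down it reaches from about 0.325 to 0.775 m from the base axis. Payload 5.5 kg.
Tool frame: the origin (TCP) lies between the finger pads; the fingertips stand 8 mm ahead of it and the grasp point (between the pads) lies 11 mm behind it (tcp_to_tips is the distance from the TCP to the fingertips, in m); z points along the fingers, y is the direction in which the jaws open and shut (so a half turn about z gives the same grasp; the last joint's range is limited). The gripper opens to 88 mm and grips with 3 to 60 N. Pads are 20 mm wide; open, the fingers measure 115 mm over their backs; the gripper's body (75 mm by 178 mm) begins 61 mm behind the grasp point.
Start: joints at [1.22, 0.091, 1.231, -0, 1.82, -0.057], TCP at [0.174, 0.574, 0.231] pointing down, gripper open.
Joint ranges: [-2.87, 2.87], [-0.86, 2.18], [0.17, 2.46], [-1.51, 4.65], [0.06, 2.69], [-2.65, 2.65]. Speed limits (rad/s): [2.57, 2.57, 3.01, 3.14, 3.14, 3.14].

INTERFACE

Orientations are given as a unit quaternion [w, x, y, z].
In Python, from bench import * gives the robot as it stands. Calls block until the motion is done:
- move_to(position, orientation): joint-space move of the TCP to a pose.
- move_l(position, speed=0.15, orientation=None): straight line of the TCP; orientation=None keeps the orientation; speed is the mean speed in m/s.
- movej(angles): joint-space move.
- gripper_open() and close(): open the fingers fully, or close them until they stop; the grip force is fixed at half the most.
- hold(seconds).
- inverse_kinematics(position, orientation): joint angles nearest the present ones, or None.
- state(): the state.
- get_image(name): name is "side" or "top" or "wrist"; returns a dict with "frame" (480x640x3 uint8, blue, green, red), "depth" (480x640 float32, m along the optical axis (not along the pixel's ray), 0 where there is no reading), "camera_matrix" (3x3 intrinsics, pixels), "view" (4x4, takes a point from world to camera coordinates). Camera axes: x right, y up, looking along -z (the intrinsics and any distortion apply to the point x, -y, -z); pixel columns grow to the right and rows downward; lengths in m; the calibration is good to about 2 mm. A picture is of the moment at which its call begins.
A pose or a line that the arm cannot do raises IKError and nothing moves.
- job_done(): hands the job in, once; it reports no verdict.
The state is a dict: "time": time; "joint_pos": joint angles; "dq": joint speeds; "joint_torque": joint torques, N m; "ee_pos": TCP position; "ee_rot": TCP orientation; "ft_force": force on the tool from outside, world axes, zero at the start; "moment": the same for the moment, N m; "finger_gap": finger opening in m.
Only numpy, scipy, OpenCV 4.12 (cv2) and the standard library are available. Lean on these libraries where they do the work, as an engineer would, in place of code of your own. Each camera call takes 0.05 s, during which the arm holds its last target.

## Working session

There is one attempt and no reset: what is moved stays moved. The work goes in short steps, each a Python script; the robot and the scene stay as the last script left them, time stands still between calls to the robot, and variables do not carry over. Pictures are saved under pics/ and viewed, and the job is handed in when it is done.

```bash
mkdir -p pics; ls
cat > h.py <<'E'
from bench import *
import numpy as np, cv2
def snap(n,tag):
    d=get_image(n); cv2.imwrite(f'pics/{tag}.png',d['frame']); np.savez(f'pics/{tag}.npz',**{k:d[k] for k in('frame','depth','camera_matrix','view')}); return d
def load(tag): return np.load(f'pics/{tag}.npz')
def cloud(d):
    D=d['depth'];K=d['camera_matrix'];v,u=np.mgrid[:480,:640]
    x=(u-K[0,2])/K[0,0]*D;y=(v-K[1,2])/K[1,1]*D
    P=np.stack([x,-y,-D,np.ones_like(D)],-1)@np.linalg.inv(d['view']).T
    P=P[...,:3];P[D==0]=np.nan;return P
E
python3 - <<'E'
from h import *
for n in('side','top','wrist'):
    d=snap(n,n+'0'); print(n,d['camera_matrix'].tolist(),np.round(d['view'],3).tolist(),[k for k in d])
print(state())
E
```

```text
pics
side [[492.2335459142554, 0.0, 319.78575426655635], [0.0, 492.2335459142554, 233.60456627063928], [0.0, 0.0, 1.0]] [[0.974, -0.226, 0.007, -0.52], [0.133, 0.596, 0.792, -0.119], [-0.183, -0.77, 0.611, -1.1], [0.0, 0.0, 0.0, 1.0]] ['frame', 'depth', 'camera_matrix', 'view']
top [[469.4928243124891, 0.0, 323.4458433626928], [0.0, 469.4928243124891, 234.04970514327184], [0.0, 0.0, 1.0]] [[-0.014, -1.0, -0.015, -0.043], [0.981, -0.017, 0.193, -0.542], [-0.193, -0.012, 0.981, -1.004], [0.0, 0.0, 0.0, 1.0]] ['frame', 'depth', 'camera_matrix', 'view']
wrist [[333.1672684737313, 0.0, 311.8745208628517], [0.0, 333.1672684737313, 239.5238454802048], [0.0, 0.0, 1.0]] [[0.29, 0.957, -0.001, -0.599], [-0.919, 0.278, -0.28, 0.033], [-0.267, 0.082, 0.96, -0.392], [0.0, 0.0, 0.0, 1.0]] ['frame', 'depth', 'camera_matrix', 'view']
{'time': 0.15, 'joint_pos': array([ 1.22026195e+00,  9.16982564e-02,  1.23159060e+00,  4.94455979e-05,
        1.81978504e+00, -5.67112103e-02]), 'dq': array([ 0.00101483, -0.00296534, -0.00552327,  0.00041911, -0.0004381 ,
        0.00171344]), 'joint_torque': array([ 1.44709760e-03, -4.47043490e+01, -4.06907845e+01,  6.99014054e-02,
        2.73612997e-02, -7.64434685e-05]), 'ee_pos': array([0.17369128, 0.57409874, 0.22976976]), 'ee_rot': array([-1.73237429e-04,  1.46377636e-01,  9.89228507e-01, -7.20475328e-04]), 'ft_force': array([-1.54478378, -0.77277825, -0.84636598]), 'moment': array([0.01141088, 0.01733123, 0.02283394]), 'finger_gap': 0.08799615035576853}
```

View pics/top0.png

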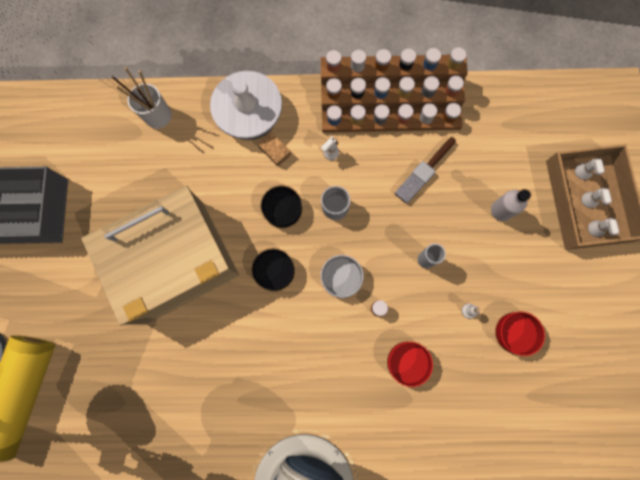

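View pics/side0.png

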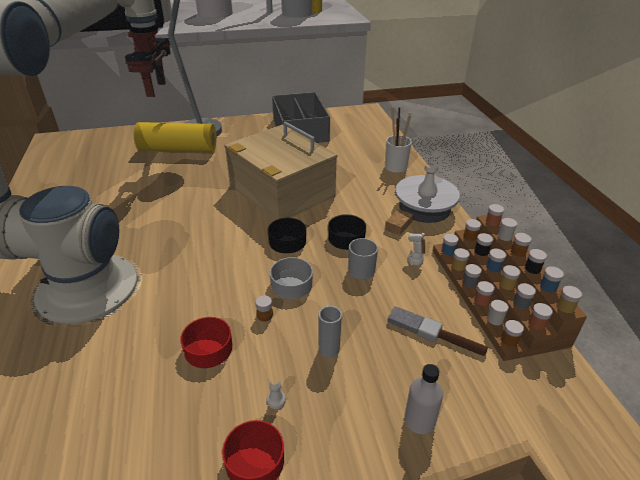

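View pics/wrist0.png

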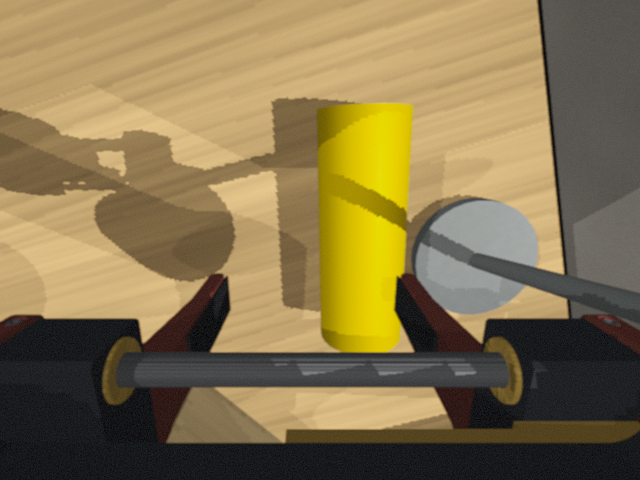

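The large steel pot is at top-view (342,277), the medium at (336,203) and the small at (432,257). The chest is at about (160,255) with its handle at (140,222). The black and red pots are decoys. Next I'll measure positions from depth.

```bash
cat > meas.py <<'E'
from h import *
from scipy.optimize import least_squares
def rim(P,c,R,h,tag):
    m=(np.hypot(P[...,0]-c[0],P[...,1]-c[1])<R+.02)&(abs(P[...,2]-h)<.006)
    q=P[m]; f=lambda p:np.hypot(q[:,0]-p[0],q[:,1]-p[1])-p[2]
    s=least_squares(f,[c[0],c[1],R-.0015],loss='soft_l1',f_scale=.001)
    s2=least_squares(lambda p:f([p[0],p[1],R-.0015]),c[:2],loss='soft_l1',f_scale=.001)
    print(tag,len(q),'free',np.round(s.x,4),'fixR',np.round(s2.x,4),'z',np.round(np.median(q[:,2]),4)); return s2.x
E
python3 - <<'E'
from meas import *
T=load('top0');P=cloud(T);S=cloud(load('side0'))
for n,(u,v),R,h in(('L',(342,277),.048,.04),('M',(336,203),.033,.07),('S',(432,257),.022,.1)):
    c=np.nanmedian(P[v-3:v+4,u-3:u+4].reshape(-1,3),0);print(n,c.round(3))
    rim(P,c,R,h,'top'); rim(S,c,R,h,'side')
for n,(u,v) in dict(lid=(160,260),corn=(187,188),corn2=(230,268),corn3=(125,320),corn4=(83,240),h1=(110,238),h2=(172,209),knight=(331,148),jar=(380,309),pawn=(471,311),bottle=(515,200),brush=(425,170),blk=(281,207),blk2=(273,270)).items():
    print(n,P[v,u].round(3))
img=T['frame'][160:340,60:260];cv2.imwrite('pics/chest.png',cv2.resize(img,None,fx=4,fy=3.3,interpolation=2)[:600,:800])
E
```

```text
L [ 0.448 -0.092  0.006]
top 191 free [ 0.4472 -0.09    0.0461] fixR [ 0.4472 -0.09  ] z 0.0398
side 254 free [ 0.4463 -0.0915  0.0461] fixR [ 0.4463 -0.0914] z 0.0382
M [ 0.625 -0.082  0.006]
top 148 free [ 0.6146 -0.0788  0.0312] fixR [ 0.6146 -0.0787] z 0.0697
side 168 free [ 0.6141 -0.0802  0.0313] fixR [ 0.6142 -0.0802] z 0.0677
S [ 0.491 -0.302  0.006]
top 105 free [ 0.4853 -0.2874  0.0202] fixR [ 0.4854 -0.2874] z 0.0999
side 164 free [ 0.4846 -0.2894  0.0204] fixR [ 0.4846 -0.2894] z 0.0985
lid [0.476 0.286 0.133]
corn [0.629 0.235 0.136]
corn2 [0.463 0.15  0.09 ]
corn3 [0.355 0.348 0.137]
corn4 [0.52  0.448 0.137]
h1 [0.518 0.378 0.165]
h2 [0.584 0.266 0.133]
knight [ 0.742 -0.072  0.06 ]
jar [ 0.373 -0.173  0.046]
pawn [ 0.365 -0.369  0.053]
bottle [ 0.597 -0.463  0.111]
brush [ 0.697 -0.294  0.022]
blk [0.618 0.05  0.004]
blk2 [0.467 0.067 0.007]
```

View pics/chest.png

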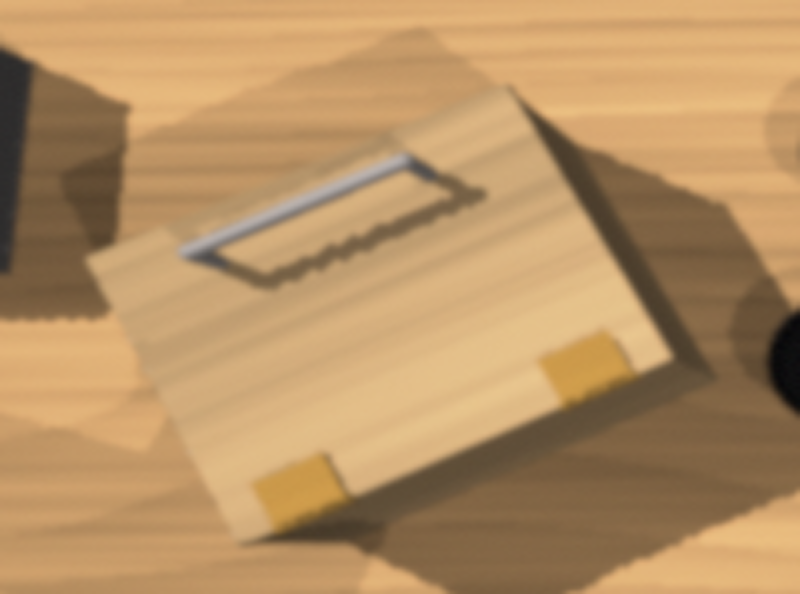

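```bash
cat >> h.py <<'E'
def q_down(phi):
    a=(np.pi/2+phi)/2; return [0,np.cos(a),np.sin(a),0]
def st(t=''):
    s=state();print(t,'t',round(s['time'],2),'p',s['ee_pos'].round(4),'F',s['ft_force'].round(2),'gap',round(s['finger_gap'],4));return s
E
python3 - <<'E'
from meas import *
P=cloud(load('top0'))
m=(P[...,2]>.129)&(P[...,2]<.139)&(P[...,1]>.1)&(P[...,1]<.47)&(P[...,0]>.3)
r=cv2.minAreaRect((P[m][:,:2]).astype(np.float32)*1000);print(r,cv2.boxPoints(r).round(1).tolist(),np.median(P[m][:,2]))
for t in('top0','side0'):
    P=cloud(load(t))
    m=(P[...,2]>.168)&(P[...,2]<.2)&(P[...,1]>.2)&(P[...,1]<.45)&(P[...,0]>.4)&(P[...,0]<.7)
    q=P[m];print(t,len(q),cv2.minAreaRect(q[:,:2].astype(np.float32)*1000),q.mean(0),q[:,2].max())
# medium pick
M=np.array([.6144,-.0795])
phi=np.arctan2(M[1],M[0]);q=q_down(phi)
move_to([*M,.13],q);st()
move_l([*M,.048],speed=.12);st()
close();st('closed')
move_l([*M,.11],speed=.12);st('lift')
snap('side','s1')
E
```

```text
((609.3543090820312, 288.9461669921875), (311.4035339355469, 537.06787109375), 85.37384033203125) [[329.1000061035156, 155.39999389648438], [864.5, 112.0999984741211], [889.5999755859375, 422.5], [354.29998779296875, 465.79998779296875]] 0.13479841485334648
top0 326 ((547.2930908203125, 328.46722412109375), (11.368108749389648, 128.92787170410156), 27.803768157958984) [0.54731623 0.32750612 0.17351215] 0.1784434979894225
side0 108 ((545.1001586914062, 327.42730712890625), (13.436771392822266, 128.53298950195312), 28.030467987060547) [0.54781102 0.32259602 0.17167717] 0.17544234922026614
 t 2.95 p [ 0.6146 -0.0786  0.1302] F [0.44 0.35 0.25] gap 0.0877
 t 3.78 p [ 0.6149 -0.0796  0.0489] F [ 0.44 -1.01  1.05] gap 0.0878
closed t 4.28 p [ 0.6148 -0.0796  0.0486] F [ 0.12 -0.24  2.49] gap 0.0643
lift t 4.94 p [ 0.6141 -0.0794  0.1092] F [-0.4   0.42 -0.58] gap 0.0644
```

View pics/s1.png

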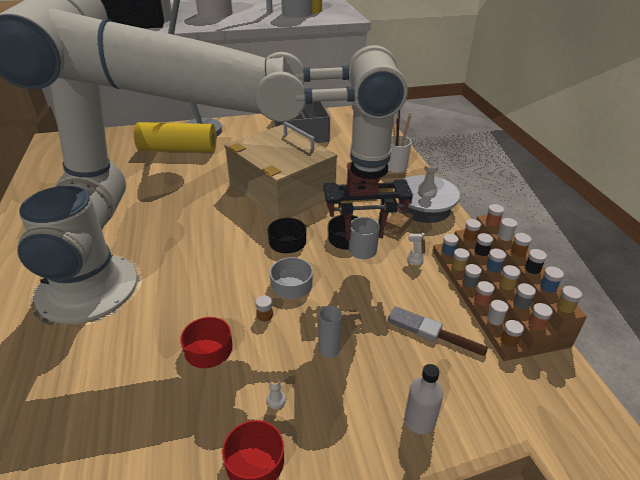

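The medium pot is held upright between the jaws at about (363,238), with a 64 mm gap. The next step is carrying it to the large pot.

Run:
```python
from meas import *
L=np.array([.4468,-.0907])
move_l([*L,.115],speed=.12);st()
hold(.2)
move_l([*L,.062],speed=.08);st('low')
move_l([*L,.0535],speed=.03);hold(.2);st('seat')
snap('side','s2')
```

```text
t 6.54 p [ 0.4471 -0.0907  0.1149] F [ 0.14  0.21 -1.22] gap 0.0642
low t 7.55 p [ 0.447  -0.0908  0.0624] F [ 0.64  0.03 -0.56] gap 0.0644
seat t 8.18 p [ 0.4469 -0.0907  0.0536] F [ 0.84  0.11 -0.36] gap 0.0643
```

```bash
python3 -c "
import cv2;a=cv2.imread('pics/s2.png')[180:330,200:400];cv2.imwrite('pics/s2c.png',cv2.resize(a,None,fx=4,fy=4,interpolation=2))"
```

```text
(no output)
```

View pics/s2c.png

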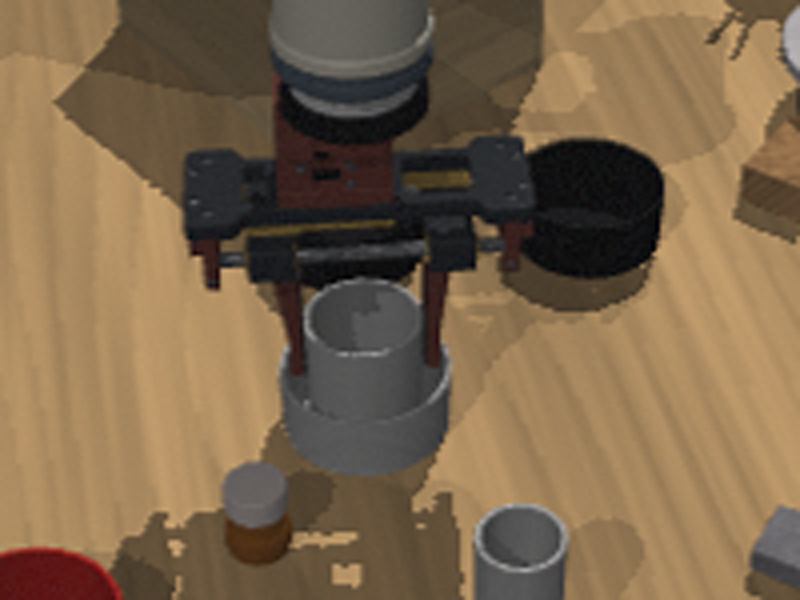

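The medium pot stands inside the large one, with the fingers above the large rim. I'll release it, pick up the small pot, then re-measure.

Run:
```python
from meas import *
L=np.array([.4468,-.0907])
move_l([*L,.0528],speed=.02);st('seat')
gripper_open();st()
move_l([*L,.16],speed=.15)
S=np.array([.4850,-.2884]);q=q_down(np.arctan2(S[1],S[0]))
move_to([*S,.16],q);st()
move_l([*S,.078],speed=.12)
close();st('closed')
move_l([*S,.178],speed=.15);st('lift')
for n in('top','side'):snap(n,n+'3')
for n in('top','side'):
    P=cloud(load(n+'3')); rim(P,L,.048,.04,n+'L'); rim(P,L,.033,.075,n+'M')
```

```text
seat t 8.48 p [ 0.4468 -0.0907  0.0535] F [-3.03  0.56  5.54] gap 0.0645
 t 9.06 p [ 0.4467 -0.0907  0.0527] F [-0.03 -0.72 -0.02] gap 0.0879
 t 10.75 p [ 0.4848 -0.2874  0.1594] F [-0.47 -0.12  0.32] gap 0.0876
closed t 12.34 p [ 0.485  -0.2884  0.078 ] F [-0.73  0.18 -0.  ] gap 0.0434
lift t 13.16 p [ 0.4846 -0.2882  0.1767] F [ 0.24 -0.75 -0.96] gap 0.0432
topL 226 free [ 0.4469 -0.09    0.0458] fixR [ 0.4469 -0.09  ] z 0.0403
topM 143 free [ 0.447  -0.0899  0.0312] fixR [ 0.4469 -0.0899] z 0.0748
sideL 363 free [ 0.4409 -0.0959  0.0374] fixR [ 0.4468 -0.0908] z 0.0387
sideM 144 free [ 0.4465 -0.0916  0.0313] fixR [ 0.4466 -0.0915] z 0.073
```

View pics/side3.png

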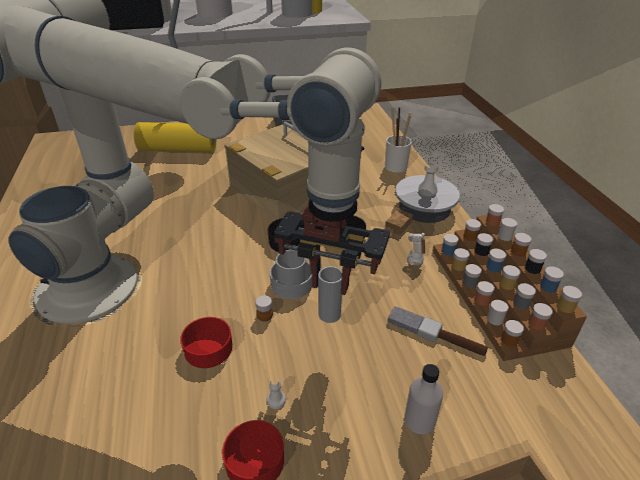

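View pics/top3.png

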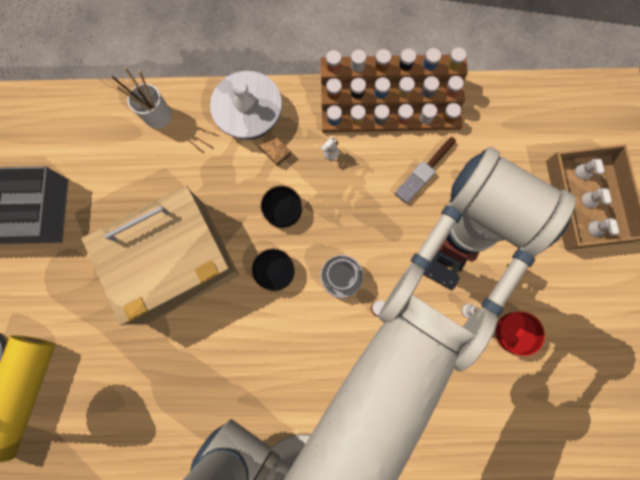

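The medium pot is seated and centred (rim z 0.075). The small pot hangs upright in the jaws at side-view (330,295). Next I'll insert it.

```bash
python3 - <<'E'
from meas import *
L=np.array([.4468,-.0907])
move_l([*L,.180],speed=.15);hold(.3);st()
move_l([*L,.145],speed=.08);st('entered')
move_l([*L,.097],speed=.08);st('low')
move_l([*L,.0882],speed=.03);st('seat')
snap('side','s4')
move_l([*L,.0874],speed=.02);st('seat')
gripper_open();st()
move_l([*L,.25],speed=.18)
E
python3 -c "
import cv2;a=cv2.imread('pics/s4.png')[180:330,200:400];cv2.imwrite('pics/s4c.png',cv2.resize(a,None,fx=4,fy=4,interpolation=2))"
```

```text
t 15.05 p [ 0.4468 -0.091   0.1799] F [-0.51 -0.41 -0.97] gap 0.0432
entered t 15.63 p [ 0.4466 -0.0906  0.1446] F [ 0.42  0.48 -0.69] gap 0.0435
low t 16.38 p [ 0.4469 -0.0907  0.0972] F [-1.    0.19 -0.78] gap 0.0436
seat t 16.82 p [ 0.4467 -0.0907  0.0881] F [-0.58 -0.35 -0.61] gap 0.0432
seat t 17.12 p [ 0.4468 -0.0907  0.0879] F [-2.35  0.37  4.5 ] gap 0.0431
 t 17.96 p [ 0.4468 -0.0907  0.0874] F [0.87 0.08 0.56] gap 0.088
```

View pics/s4c.png

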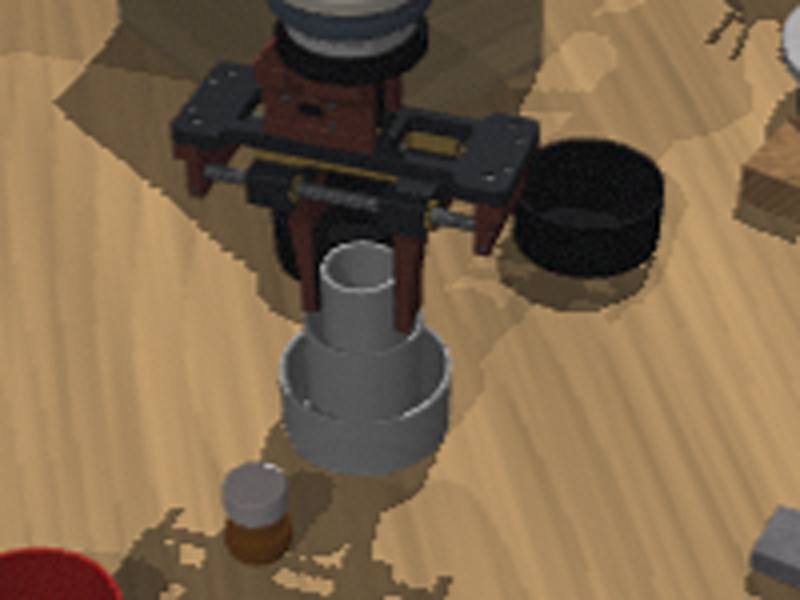

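Run:
```python
from meas import *
hold(.1)
T=snap('top','top5');snap('side','side5');P=cloud(T);st()
m=((P[...,2]>.126)&(P[...,2]<.145)&(np.hypot(P[...,0]-.49,P[...,1]-.295)<.18)).astype(np.uint8)
m=cv2.morphologyEx(m,cv2.MORPH_OPEN,np.ones((5,5)))
n,l,s,c=cv2.connectedComponentsWithStats(m);k=1+np.argmax(s[1:,4])
r=cv2.minAreaRect(P[l==k][:,:2].astype(np.float32)*1000);print(r);print('z',np.median(P[l==k][:,2]))
q=P[(P[...,2]>.168)&(P[...,2]<.2)&(np.hypot(P[...,0]-.547,P[...,1]-.328)<.09)];print(len(q),cv2.minAreaRect(q[:,:2].astype(np.float32)*1000))
for n in('top5','side5'):
    Q=cloud(load(n)); L=np.array([.4468,-.0907]);rim(Q,L,.022,.11,n+'S');rim(Q,L,.033,.075,n+'M')
# IK check
x=np.array([np.cos(np.radians(27.9)),np.sin(np.radians(27.9)),0]);H0=np.array([.5465,.328,.169]);hinge=H0-.165*x-[0,0,.044]
print('hinge',hinge)
from scipy.spatial.transform import Rotation as R
yb=np.cross([0,0,1],x)
for tilt in(0,15,25,35,45):
    for th in(0,25,50):
        a=np.radians(th);b=np.radians(tilt*th/50)
        p=hinge+x*(.165*np.cos(a)-.044*np.sin(a))+np.array([0,0,.165*np.sin(a)+.044*np.cos(a)])
        # tool: y=x dir, z=down, rotated about -yb by b
        ty=x;tz=np.array([0,0,-1.]);tx=np.cross(ty,tz)
        M=R.from_rotvec(-yb*b).as_matrix()@np.stack([tx,ty,tz],1)
        qq=R.from_matrix(M).as_quat(scalar_first=True)
        j=inverse_kinematics(p+.011*M[:,2],qq);print(tilt,th,p.round(3),None if j is None else np.round(j,2))
```

```text
t 19.21 p [ 0.4465 -0.0906  0.2489] F [ 0.05 -0.92  0.32] gap 0.0879
((489.53448486328125, 299.0245056152344), (207.2347412109375, 245.26162719726562), 27.51759910583496)
z 0.13481868255962404
321 ((547.5646362304688, 328.4198913574219), (11.331841468811035, 128.05337524414062), 27.495203018188477)
top5S 0 free [ 0.4468 -0.0907  0.0205] fixR [ 0.4468 -0.0907] z nan
top5M 8 free [35.9571 31.0848 47.2841] fixR [ 0.4477 -0.0907] z 0.0752
side5S 119 free [ 0.4466 -0.0916  0.0202] fixR [ 0.4467 -0.0916] z 0.1078
side5M 205 free [ 0.4466 -0.0887  0.0302] fixR [ 0.4467 -0.0878] z 0.0735
hinge [0.40067867 0.25079158 0.125     ]
0 0 [0.546 0.328 0.169] [ 0.49  0.19  1.25 -0.    1.7   0.  ]
0 25 [0.516 0.312 0.235] [ 0.49  0.1   1.23 -0.    1.81  0.  ]
0 50 [0.465 0.285 0.28 ] [ 0.49 -0.05  1.3  -0.    1.89  0.  ]
15 0 [0.546 0.328 0.169] [ 0.49  0.19  1.25 -0.    1.7   0.  ]
15 25 [0.516 0.312 0.235] [ 0.49 -0.02  1.36 -0.    1.67  0.  ]
15 50 [0.465 0.285 0.28 ] [ 0.49 -0.28  1.53 -0.    1.63  0.  ]
25 0 [0.546 0.328 0.169] [ 0.49  0.19  1.25 -0.    1.7   0.  ]
25 25 [0.516 0.312 0.235] [ 0.49 -0.09  1.44 -0.    1.58  0.  ]
25 50 [0.465 0.285 0.28 ] [ 0.49 -0.43  1.68 -0.    1.45  0.  ]
35 0 [0.546 0.328 0.169] [ 0.49  0.19  1.25 -0.    1.7   0.  ]
35 25 [0.516 0.312 0.235] [ 0.49 -0.17  1.52 -0.    1.48  0.  ]
35 50 [0.465 0.285 0.28 ] [ 0.49 -0.59  1.84 -0.    1.28  0.  ]
45 0 [0.546 0.328 0.169] [ 0.49  0.19  1.25 -0.    1.7   0.  ]
45 25 [0.516 0.312 0.235] [ 0.49 -0.25  1.61 -0.    1.39  0.  ]
45 50 [0.465 0.285 0.28 ] [ 0.49 -0.74  1.99 -0.    1.1   0.  ]
  return _methods._mean(a, axis=axis, dtype=dtype,
  ret = ret.dtype.type(ret / rcount)
```

View pics/side5.png

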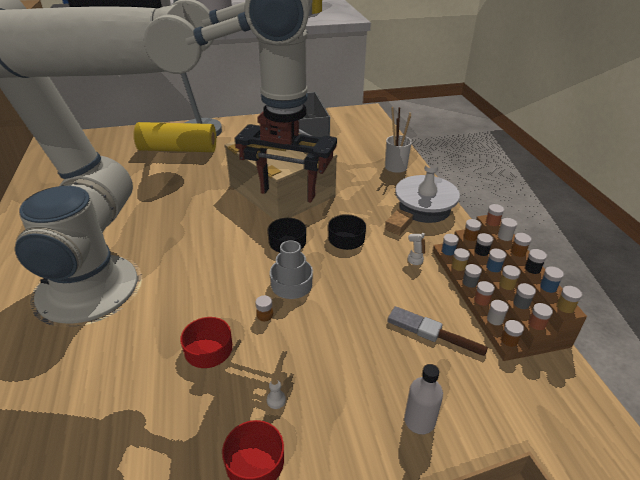

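The stack stands nested at (291,270), with the small rim at about 0.11 m. I'll grasp the handle next and check before lifting.

```bash
cat > lid.py <<'E'
from h import *
from scipy.spatial.transform import Rotation as R
yaw=np.radians(27.7);x=np.array([np.cos(yaw),np.sin(yaw),0]);H0=np.array([.5465,.328,.169]);hinge=H0-.165*x-[0,0,.044];yb=np.cross([0,0,1],x)
def pose(th,tilt):
    a=np.radians(th);b=np.radians(tilt)
    p=hinge+x*(.165*np.cos(a)-.044*np.sin(a))+np.array([0,0,.165*np.sin(a)+.044*np.cos(a)])
    tz=np.array([0,0,-1.])
    M=R.from_rotvec(-yb*b).as_matrix()@np.stack([np.cross(x,tz),x,tz],1)
    return p+.011*M[:,2],R.from_matrix(M).as_quat(scalar_first=True)
E
python3 - <<'E'
from lid import *
p,q=pose(0,0)
move_to(p+[0,0,.1],q);st()
move_l(p,speed=.1);st('down')
snap('wrist','w6')
close();st('closed');hold(.3);st()
snap('side','s6');snap('top','t6')
E
```

```text
t 20.79 p [0.5469 0.3269 0.2584] F [-0.11 -0.56  1.21] gap 0.0877
down t 21.94 p [0.5469 0.3282 0.1591] F [-0.53  0.08  0.43] gap 0.0876
closed t 23.18 p [0.5478 0.3287 0.1587] F [4.85 2.59 0.22] gap 0.0092
 t 23.48 p [0.5478 0.3287 0.1586] F [ 4.89  2.9  -0.06] gap 0.0093
```

View pics/w6.png

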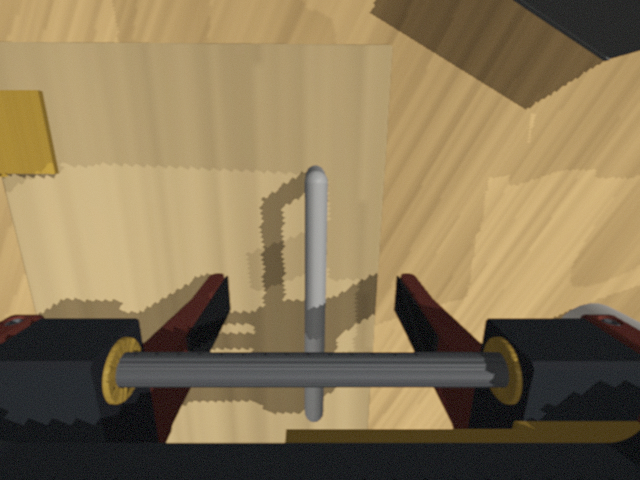

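View pics/s6.png

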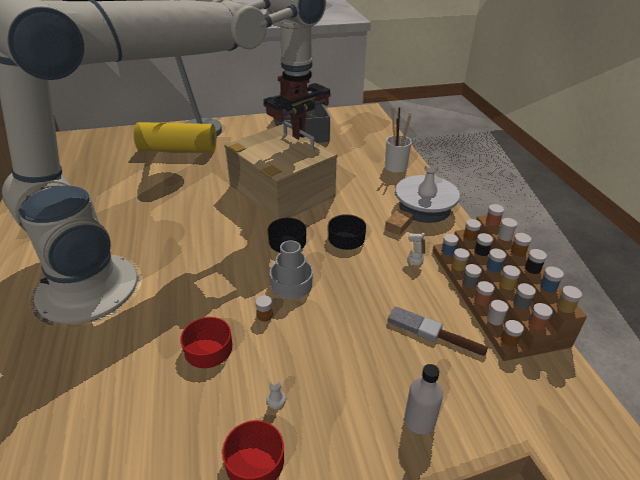

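The bar is centred and parallel between the jaws and gripped at a 9 mm gap. It pulls the TCP about 1.3 mm outward, so I'll shift the model by that and raise the lid in 5° steps.

```bash
sed -i 's/H0=np.array(\[.5465,.328,.169\])/H0=np.array([.5478,.3287,.169])/' lid.py
python3 - <<'E'
from lid import *
for th in range(5,51,5):
    p,q=pose(th,th*.4)
    move_l(p,speed=.05,orientation=q)
    if th%10==0: st(th)
hold(.5);st('end')
for n in('top','side'):snap(n,n+'7')
E
```

```text
10 t 24.47 p [0.5397 0.3245 0.1862] F [ 3.25  2.38 -0.39] gap 0.0093
20 t 25.35 p [0.5274 0.3182 0.2121] F [4.68 4.53 1.25] gap 0.009
30 t 26.23 p [0.5114 0.3098 0.2353] F [5.23 5.07 3.52] gap 0.0091
40 t 27.12 p [0.4919 0.2998 0.2551] F [3.87 5.96 5.22] gap 0.0094
50 t 28.0 p [0.4697 0.2882 0.2707] F [2.94 5.28 7.58] gap 0.0092
end t 28.5 p [0.4699 0.2884 0.2706] F [3.98 5.07 7.7 ] gap 0.0093
```

View pics/side7.png

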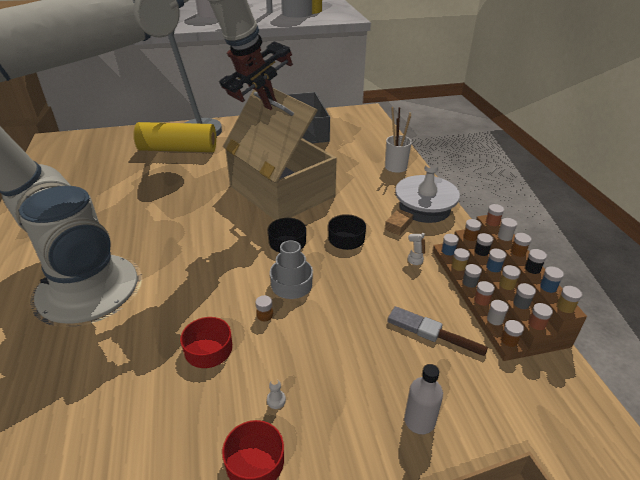

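View pics/top7.png

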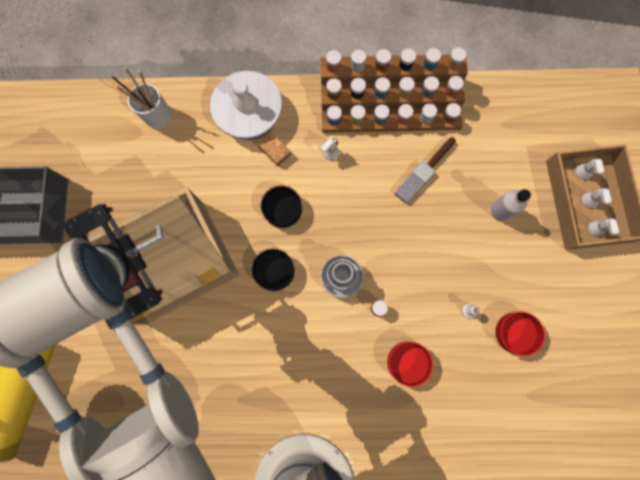

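The lid is open, with its face visible at side-view (270,140), and the stack is untouched. I'll measure the angle by plane fit.

Run:
```python
from lid import *
from meas import rim
P=cloud(load('side7'))
for (v0,v1,u0,u1) in((125,150,262,285),(115,160,255,290)):
    q=P[v0:v1,u0:u1].reshape(-1,3);q=q[~np.isnan(q[:,0])]
    c=np.median(q,0);
    for _ in range(4):
        n=np.linalg.svd(q-q.mean(0),full_matrices=False)[2][2];n*=np.sign(n[2]);r=(q-q.mean(0))@n;q=q[abs(r)<.004]
    print(len(q),n.round(3),'angle',np.degrees(np.arccos(n[2])),'az',np.degrees(np.arctan2(-n[1],-n[0])))
L=np.array([.4468,-.0907])
for n in('top7','side7'):
    Q=cloud(load(n))
    for R_,h,t in((.022,.11,'S'),(.033,.075,'M'),(.048,.04,'L')):rim(Q,L,R_,h,n+t)
p=state();M=R.from_quat(p['ee_rot'],scalar_first=True).as_matrix()
g=p['ee_pos']-.011*M[:,2]-hinge; print('kin angle',np.degrees(np.arctan2(g[2],g@x)-np.arctan2(.044,.165)),np.hypot(g[2],g@x),np.hypot(.165,.044))
a=cv2.absdiff(load('top0')['frame'],load('top7')['frame']).max(2)
for n,(u,v) in dict(knight=(331,148),jar=(380,309),pawn=(471,311),bottle=(511,205),brush=(425,170),block=(273,149)).items(): print(n,a[v-12:v+12,u-12:u+12].mean().round(1))
```

```text
562 [-0.677 -0.342  0.651] angle 49.35451891821013 az 26.760603443876526
1532 [-0.676 -0.347  0.651] angle 49.41692101731396 az 27.16832710163276
top7S 87 free [ 0.4471 -0.0904  0.0201] fixR [ 0.4471 -0.0903] z 0.1096
top7M 170 free [ 0.4469 -0.0899  0.0307] fixR [ 0.4469 -0.0899] z 0.0748
top7L 234 free [ 0.4469 -0.0901  0.0457] fixR [ 0.4469 -0.0901] z 0.0398
side7S 117 free [ 0.4466 -0.0914  0.0202] fixR [ 0.4466 -0.0915] z 0.1077
side7M 213 free [ 0.4465 -0.0892  0.0301] fixR [ 0.4466 -0.0882] z 0.0738
side7L 298 free [ 0.447 -0.088  0.045] fixR [ 0.447  -0.0874] z 0.0386
kin angle 49.82349285475126 0.17243448984226054 0.17076592165886026
knight 12.6
jar 21.0
pawn 13.4
bottle 10.5
brush 12.1
block 12.6
```

The lid measures 49.4° by plane fit and 49.8° by kinematics, and the pots are concentric at seated heights. Handing in.

Run:
```python
from h import *
st();print(job_done());st()
```

```text
t 28.6 p [0.47   0.2884 0.2706] F [3.14 5.31 7.6 ] gap 0.0089
the job is handed in; nothing more can be done
None
the job is handed in; nothing more can be done
```

The three pots are nested on the bench, the lid is held open by its handle at about 50°, and I handed the job in at 28.6 s of the 61 s. No verdict is reported, so what follows rests on my own checks.

- **Pots:** I set the medium pot into the large one and the small one into the medium, each lowered until light contact (about 5 N) and then let go. The last top view puts all three axes within about 1 mm of each other. The rims are at 0.110, 0.075 and 0.040 m, which are the seated heights.
- **Lid:** The handle bar is gripped, with a 9 mm finger gap and the arm still. A depth plane fit gives 49.4° and the arm kinematics give 49.8°.
- **Bystanders:** Comparing top views from start and end shows no visible shift. Lighting and shadow changes make this a rough check, and I did not measure displacements in millimetres.
- **Disagreement:** The side camera reads rim heights 1–2 mm lower than the top camera. It also puts the large and medium pot axes 2–3 mm off. Shadowed rims and the calibration tolerance probably explain this, and it is within the limits either way.

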